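# Lift the marked core sample with the tongs

### The arm

A 6-joint arm with a two-finger parallel gripper is mounted at the origin on the work surface. World frame = base frame: x ahead of the robot, y to its left, z up, the work surface at z = 0. Lengths are in m, angles in rad, forces in N, time in s.
With the tool pointing down it reaches from about 0.225 to 0.875 m from the base axis. Payload 3.4 kg.
Tool frame: the origin (TCP) lies between the finger pads; the fingertips stand 8 mm ahead of it and the grasp point (between the pads) lies 11 mm behind it; z points along the fingers, y is the direction in which the jaws open and shut (so a half turn about z gives the same grasp; the last joint's range is limited). The gripper opens to 85 mm and grips with 20 to 120 N. Pads are 22 mm wide; open, the fingers measure 114 mm over their backs; the gripper's body (76 mm by 85 mm) begins 54 mm behind the grasp point. The pads swing forward as they close: fully open they stand 13 mm farther back than shut.
Start: joints at [-1.388, 0.276, 1.505, -0, 1.361, -0.121], TCP at [0.172, -0.549, 0.239] pointing down, gripper open.
Joint ranges: [-2.89, 2.89], [-0.75, 2.08], [0.22, 2.7], [-1.18, 4.32], [0.11, 2.71], [-2.7, 2.7]. Speed limits (rad/s): [2.57, 2.57, 3.14, 3.14, 3.14, 3.14].

### API

Orientations are given as a 3x3 rotation matrix whose columns are the frame's x, y, z axes.
In Python, from station import telemetry, eyes, ctrl gives the robot as it stands.
- The arm moves only by the shell command python3 -m crank 'ROWS' [OPENING] [FORCE]. ROWS is JSON, a list of rows, each an object with "travel": the shift along the tool's x, y, z in m, a list of three; "roll": the turn about the tool's z in degrees. In form: [{"travel": [tx, ty, tz], "roll": roll}, ...]. A call has 1 to 20 rows; each row shifts and turns the commanded pose from where the row before left it, along the tool's axes as they then stand; what a row does not reach is not made up. A row lasts 1/10 s, in which the tool goes at most 50 mm and 8.59 degrees, less where a joint would pass 70% of its speed; a pose out of reach is approached as far as the arm can. A call is refused whole if a number of a shift passes 0.05 or a number of a turn 8.59, either way. A call with a gripper value outside its range is refused whole. OPENING is the gripper command: -1 is shut, 1 is fully open, values between are in proportion, set as the call begins (- or left out, the last holds). The fingers move at their own pace and stop on an object; FORCE is the grip in N (left out, the last holds). Time passes only in rows, so rows that do not move let the fingers close. It gives the time, the measured TCP pose, the force and the opening at its end, in the units of the state.
- telemetry.get_state(): the state, without advancing time (a new reading comes with each control period).
- eyes.read_camera(name): name is "side" or "top"; returns the picture (420x560x3 uint8, red, green, blue); there is no depth.
- eyes.camera_params(name): a dict with "fx", "fy", "cx", "cy" (pixels), "T" (4x4, takes a point from camera to world coordinates). Camera axes: x right, y up, looking along -z (the intrinsics and any distortion apply to the point x, -y, -z); pixel columns grow to the right and rows downward; lengths in m; the calibration is good to about 2 mm. A picture is of the moment at which its call begins. camera_params takes no time and is no camera call.
- ctrl.job_done(): hands the job in, once; it reports no verdict.
The state is a dict: "time_s": time; "joint_positions": joint angles; "dq": joint speeds; "joint_efforts": joint torques, N m; "position": TCP position; "tcp_rot": TCP orientation; "wrist_force": force on the tool from outside, world axes, zero at the start; "torque": the same for the moment, N m; "opening": finger opening in m.
Only numpy, scipy, OpenCV 4.12 (cv2) and the standard library are available. Lean on these libraries where they do the work, as an engineer would, in place of code of your own. Each camera call takes 0.05 s, during which the arm holds its last target. There are 200 camera calls.

### The job

Take the sampling tongs out of their holder and use them to pick up the loose piece of drill core that lies in the same row of the core tray as the wooden marker block, gripping it by its two flat ends. Lift it about 10 cm above the rim of the tray and finish while still holding it there, steady, in the closed tongs: do not put anything down or let go. The gripper itself must not touch any core piece, and everything else, the other pieces and the marker included, stays where it is.

Things in the scene. Friction and masses are not known exactly. Their poses are not given: they have to be found in the camera images.
- tongs: bare steel spring tongs (lengths in mm), 137 tall, 120 g, standing tips down in the holder. Origin on the mid-line at the tip ends; z points up to the hinge block (30 in x, 18 in y, 14 tall, top at z 137); the two arms open and close along x. The arms are mirror images, 14 to 20 wide in y, hinged at z 130; they move together and springs push them apart against stops
- tongs_grip (a point): midway between the two flat grip plates, 90 above the tip ends; axes as the tongs. Each plate is 20 (y) by 28 (z). Pinch both together along x to close the tongs: over the plates they measure about 56 open (59 at the lower edges), 48 with the tips 34 apart. They start to close at about 4 N, need 7 N with the tips 34 apart; 20 to 40 N holds a piece well
- tongs_tips (a point): midway between the two tip pads, 10 above the tip ends; axes as the tongs. The pads are flat, 16 (y) by 20 (z), z 0 to 20 of the tongs; open they are 60 apart (inner faces) and 70 over all. Each mm that the grip plates come together brings the tips 3 mm together, down to 10 apart
- tongs_right: the tongs' arm on the tongs' +x side; its origin is on its hinge, 130 mm above the tip ends
- tongs_left: the tongs' arm on the tongs' -x side; its origin is on its hinge, 130 mm above the tip ends
- holder: dark steel pocket fixed to the table left or right of the tray, foot 96 by 50, body 88 (x) by 29 (y), open top 58 above the table; inside 80 (x) by 21 (y), floor 7 above the table. Origin at the centre of its underside. The tongs stand loosely in it with their x along its x, and come out straight upwards
- tray: dark green-blue core tray fixed to the table, 520 (x) by 162 (y), rim 50 high, origin at the centre of its underside. Three channels along x, 46 wide, at y = -52, 0, 52 (rows 0, 1, 2). Core fixed in both ends of each (beyond x = -145 and 145, top 44 above the table). Strips at the foot of the walls keep the loose piece centred; tip ends 15 or more above the table clear them
- core0: one of three like loose pieces of drill core: rock cylinder, diameter 36, length 34, about 93 g, on its side in row 0 (tray y = -52), its middle 26.5 above the table and at tray x -85 to 0. Origin at its middle; its x is the cylinder axis, along the channel (flat ends face along it); may be rolled about x. The channel is free for at least 50 either way from its middle
- core1: one of three like loose pieces of drill core: rock cylinder, diameter 36, length 34, about 93 g, on its side in row 1 (tray y = 0), its middle 26.5 above the table and at tray x -85 to 0. Origin at its middle; its x is the cylinder axis, along the channel (flat ends face along it); may be rolled about x. The channel is free for at least 50 either way from its middle
- core2: one of three like loose pieces of drill core: rock cylinder, diameter 36, length 34, about 93 g, on its side in row 2 (tray y = 52), its middle 26.5 above the table and at tray x -85 to 0. Origin at its middle; its x is the cylinder axis, along the channel (flat ends face along it); may be rolled about x. The channel is free for at least 50 either way from its middle
- marker: light wooden marker block, 22 (x) by 34 (y), 44 tall, origin at the centre of its underside; stands on the floor of one of the three channels, about 100 mm ahead (+x) of the middle of the tray's length: its row says which core piece to take
- chip1: broken rock chip, about 26 by 30 and 20 high, in one of the two rows without the marker; leave it. Origin under its centre
- chip2: a second such chip, in the other row without the marker; leave it. Origin under its centre
- jar: closed clear sample jar, diameter 60, 85 high, on the other side of the tray from the holder; leave it. Origin at the centre of its underside
- hammer: hammer, 280 long, lying on the table to the left; leave it
- brush: hand brush, 200 long, lying on the table to the right; leave it
- bottle: white water bottle, diameter 68, 170 high, to the right of the tray; leave it. Origin at the centre of its underside
Not all that is in view belongs to the job. Leave any turquoise look-alike of the tongs alone.

How it is judged:
By the outcome, as a careful person would: the job done as asked, in the order asked, and still so for the second after the job is handed in, while the arm keeps its last pose, push and grip.
It also fails if it takes over 42 s, if anything falls off the work surface, if the arm or the gripper's body presses on something with over 40 N, if the wrist force passes 120 N, or if a joint passes its speed limit or range.

## Working session

There is one attempt and no reset: what is moved stays moved. The work goes in short steps, Python scripts to look and compute and a shell command to move; the robot and the scene stay as the last step left them, time stands still between calls to the robot, and variables do not carry over. Pictures are saved under pics/ and viewed, about 8 in all and at most 12, crops included, and the job is handed in when it is done.

```bash
mkdir -p pics; ls; python3 - <<'E'
from station import telemetry, eyes, ctrl
import cv2, numpy as np
s=telemetry.get_state(); print(s)
for n in("side","top"):
    im=eyes.read_camera(n); cv2.imwrite(f"pics/{n}0.png",cv2.resize(im[:,:,::-1],(800,600),interpolation=cv2.INTER_CUBIC)); np.save(f"pics/{n}0.npy",im)
    print(n,eyes.camera_params(n))
E
```

```text
pics
{'time_s': 0.0, 'joint_positions': array([-1.38801030e+00,  2.76605694e-01,  1.50614628e+00, -2.09635524e-05,
        1.36068167e+00, -1.20985585e-01]), 'dq': array([-0.00050122, -0.00096996, -0.00010885, -0.00057265, -0.00116312,
        0.00151154]), 'joint_efforts': array([ 4.65169542e-04, -4.16765249e+01, -2.45801729e+01,  7.33752336e-05,
        1.08628583e-02,  1.00577125e-06]), 'position': array([ 0.17189634, -0.54816583,  0.23842835]), 'tcp_rot': array([[ 9.54213832e-01,  2.99125118e-01, -3.54797128e-04],
       [ 2.99125260e-01, -9.54212144e-01,  1.80659239e-03],
       [ 2.01845434e-04, -1.83000423e-03, -9.99998305e-01]]), 'wrist_force': array([-0.4396055 , -0.06341103,  0.0876074 ]), 'torque': array([-0.00678842, -0.02713971, -0.01408203]), 'opening': 0.08552048668393675}
side {'fx': 398.23141516129124, 'fy': 398.23141516129124, 'cx': 281.26351281900355, 'cy': 205.37078806688078, 'T': array([[-0.84639196,  0.39598392, -0.35611429,  0.18011146],
       [-0.5325445 , -0.63449207,  0.56019298,  0.58414501],
       [-0.00412428,  0.66378954,  0.74790804,  0.9489149 ],
       [ 0.        ,  0.        ,  0.        ,  1.        ]])}
top {'fx': 382.2143669536717, 'fy': 382.2143669536717, 'cx': 279.25863446024476, 'cy': 210.4169931605199, 'T': array([[-0.02369749,  0.99260639, -0.11904196,  0.44982604],
       [-0.99968086, -0.02457054, -0.00587146, -0.05807316],
       [-0.00875297,  0.11886483,  0.99287186,  1.00393876],
       [ 0.        ,  0.        ,  0.        ,  1.        ]])}
```

View pics/side0.png

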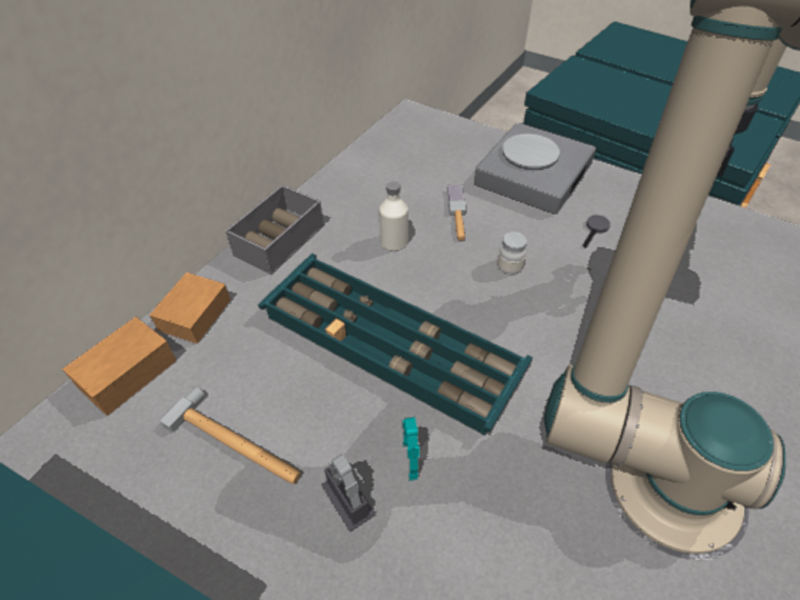

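View pics/top0.png

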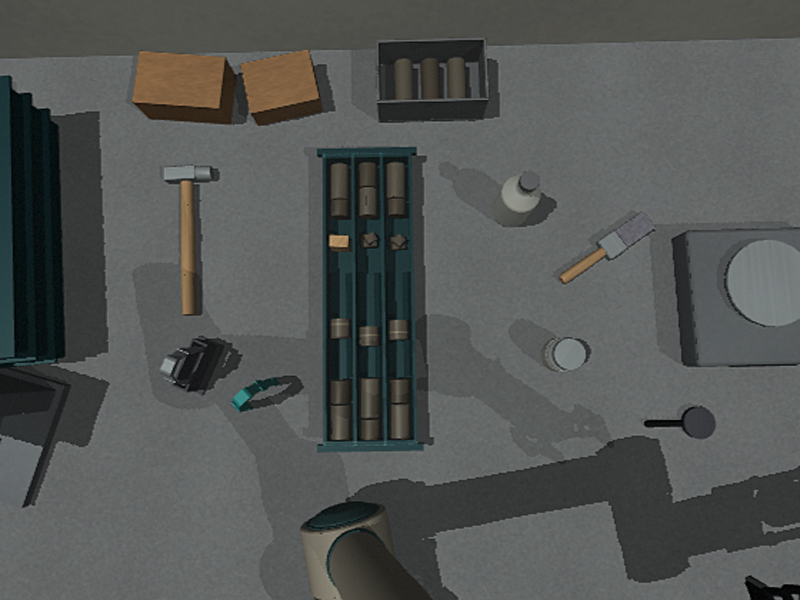

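The marker is at top (340,241), the light block in the leftmost row (world +y, row 2). The core in its row is at top (340,328). The steel tongs stand in the holder at top (197,365), and the turquoise look-alike lies at (260,392). I'll enlarge these.

```bash
cat > h.py <<'E'
import numpy as np, cv2
from station import telemetry, eyes, ctrl
def ray(n,u,v):
    p=eyes.camera_params(n);T=p["T"]
    d=T[:3,:3]@np.array([(u-p["cx"])/p["fx"],-(v-p["cy"])/p["fy"],-1]);return T[:3,3],d
def onz(n,u,v,z):
    o,d=ray(n,u,v);return o+d*(z-o[2])/d[2]
def proj(n,P):
    p=eyes.camera_params(n);T=p["T"];q=T[:3,:3].T@(np.asarray(P,float)-T[:3,3])
    return np.array([p["cx"]+p["fx"]*q[0]/-q[2],p["cy"]-p["fy"]*q[1]/-q[2]])
def crop(im,x,y,w,h,s):  # with tick labels every 10 px
    c=cv2.resize(im[y:y+h,x:x+w,::-1],(w*s,h*s),interpolation=cv2.INTER_CUBIC)
    for u in range((x+9)//10*10,x+w,10):
        cv2.line(c,(int((u-x+.5)*s),0),(int((u-x+.5)*s),6),(0,255,255),1);cv2.putText(c,str(u),(int((u-x)*s)-6,16),0,.33,(0,255,255),1)
    for v in range((y+9)//10*10,y+h,10):
        cv2.line(c,(0,int((v-y+.5)*s)),(6,int((v-y+.5)*s)),(0,255,255),1);cv2.putText(c,str(v),(8,int((v-y+.5)*s)+4),0,.33,(0,255,255),1)
    return c
E
python3 - <<'E'
from h import *
t=np.load("pics/top0.npy");s=np.load("pics/side0.npy")
a=np.hstack([crop(t,105,228,66,50,6),crop(s,218,310,66,50,6)])
b=np.hstack([crop(t,222,155,66,50,6),crop(t,222,205,66,50,6)])
cv2.imwrite("pics/c1.png",np.vstack([a,b]))
E
```

```text
(no output)
```

View pics/c1.png

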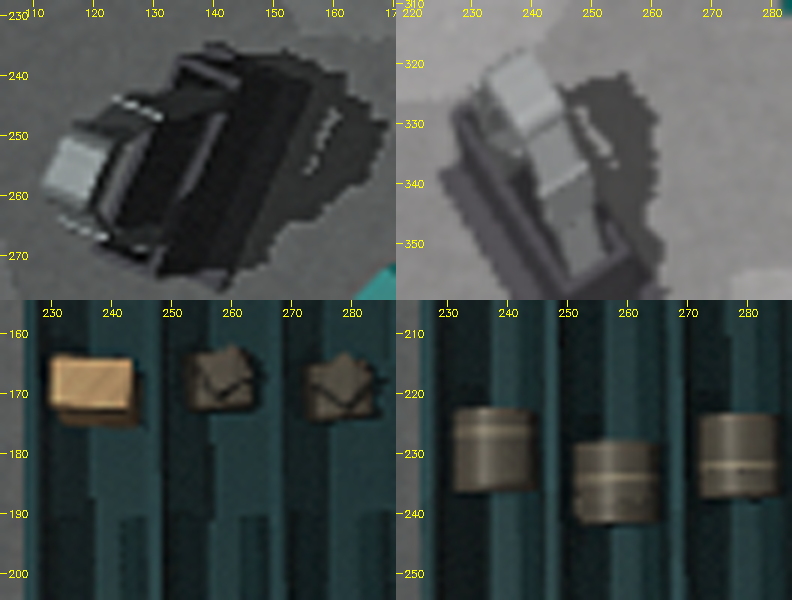

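```bash
python3 - <<'E'
from h import *
for n,c in(("side",[(232.7,322.5),(241.2,317.8),(246.2,325.3),(239.5,330.3)]),("top",[(117,250.5),(123,251.3),(120.5,259.7),(112,258.5)])):
    P=np.array([onz(n,u,v,.144)[:2] for u,v in c]);print(n,P.round(4).tolist(),P.mean(0),np.linalg.norm(np.roll(P,-1,0)-P,axis=1))
# core ends, tray walls
print("marker",onz("top",236.7,167.8,.048))
for u,v in((231,222.5),(244.5,222.5),(231,236),(244.5,236.5)): print("core",onz("top",u,v,.0265))
for u in(228,248.5,269):print("wall",onz("top",u,180,.05),onz("top",u,250,.05))
# tray outer corners in top0 view
for u,v in((318,149),(416,149),(423,450),(319,450)):print("tray",onz("top",u*.7,v*.7,.05))
# triangulate the block center
E
```

```text
side [[0.4729, 0.3206], [0.4638, 0.3022], [0.4447, 0.3104], [0.4502, 0.327]] [0.45786889 0.31505317] [0.02054483 0.02080911 0.01751471 0.02359672]
top [[0.4713, 0.3135], [0.4692, 0.3], [0.4506, 0.3051], [0.4537, 0.3243]] [0.46119771 0.31073062] [0.01373024 0.01929053 0.01943346 0.02061325]
marker [0.67679172 0.05371554 0.048     ]
core [0.53883371 0.07238158 0.0265    ]
core [0.53798453 0.03768409 0.0265    ]
core [0.50418205 0.07268224 0.0265    ]
core [0.50206987 0.03814677 0.0265    ]
wall [0.64524139 0.07593428 0.05      ] [0.46828081 0.0773042  0.05      ]
wall [0.64391424 0.02382225 0.05      ] [0.46706513 0.02632091 0.05      ]
wall [ 0.64258835 -0.02824002  0.05      ] [ 0.46585057 -0.02461474  0.05      ]
tray [0.84604067 0.08845529 0.05      ]
tray [ 0.84116664 -0.09004803  0.05      ]
tray [ 0.3069809  -0.08732422  0.05      ]
tray [0.31095271 0.08998898 0.05      ]
```

```bash
python3 - <<'E'
from h import *
a,b=onz("side",225.3,339.2,.058),onz("side",239.5,360,.058);print(a,b,np.linalg.norm(a-b),np.degrees(np.arctan2(*(a-b)[1::-1])))
g=lambda n:(255*(np.load(f"pics/{n}0.npy")/255.)**.45).astype(np.uint8)
cv2.imwrite("pics/c2.png",np.hstack([crop(g("top"),102,226,50,55,8),crop(g("side"),220,314,50,55,8)]))
E
```

```text
[0.49408336 0.33430739 0.058     ] [0.43812908 0.35550266 0.058     ] 0.05983411498685045 -20.74650584371622
```

View pics/c2.png

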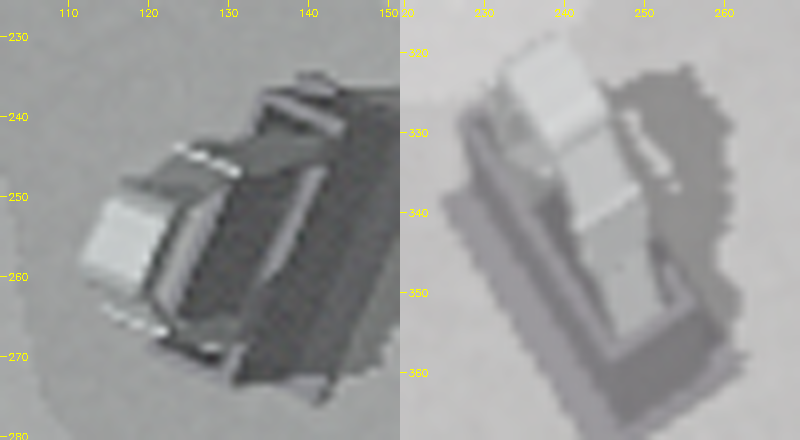

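```bash
python3 - <<'E'
from h import *
from scipy.optimize import least_squares as L
def pt(p,x,y,z):
    c,s=np.cos(p[2]),np.sin(p[2]);return [p[0]+c*x-s*y,p[1]+s*x+c*y,z]
# world pts: holder rim outer corners, tongs block top corners (holder frame)
obs=[("side",(.044,.0145,.058),(228,329.5)),("side",(-.044,.0145,.058),(247,359.5)),("side",(-.044,-.0145,.058),(257,352)),
("top",(.044,.0145,.058),(134,237)),("top",(.044,-.0145,.058),(145,242)),("top",(-.044,-.0145,.058),(131,273))]
r=lambda p:np.concatenate([proj(n,pt(p,*q))-o for n,q,o in obs])
f=L(r,[.46,.31,-.4]);print(f.x,np.degrees(f.x[2]));print(f.fun.reshape(-1,2).round(1))
g=lambda n:(255*(np.load(f"pics/{n}0.npy")/255.)**.45).astype(np.uint8)
out=[]
for n,x,y in(("top",102,226),("side",220,314)):
    c=crop(g(n),x,y,50,55,8)
    def poly(q,col):
        P=np.array([(proj(n,pt(f.x,*k))-[x,y]+.5)*8 for k in q]).astype(int);cv2.polylines(c,[P],True,col,1)
    B=lambda a,b,z:[(a,b,z),(-a,b,z),(-a,-b,z),(a,-b,z)]
    poly(B(.044,.0145,.058),(0,0,255));poly(B(.040,.0105,.058),(0,255,255));poly(B(.015,.009,.144),(0,255,0));poly(B(.015,.009,.130),(255,0,0));poly(B(.048,.025,0),(255,0,255))
    out.append(c)
cv2.imwrite("pics/c3.png",np.hstack(out))
E
```

```text
[ 0.45999305  0.31406727 -0.40881692] -23.423483987508774
[[-0.4 -1.5]
 [-0.1 -0.5]
 [ 1.  -0.3]
 [-0.2 -0.1]
 [-0.6 -0.7]
 [-1.5  1.6]]
```

View pics/c3.png

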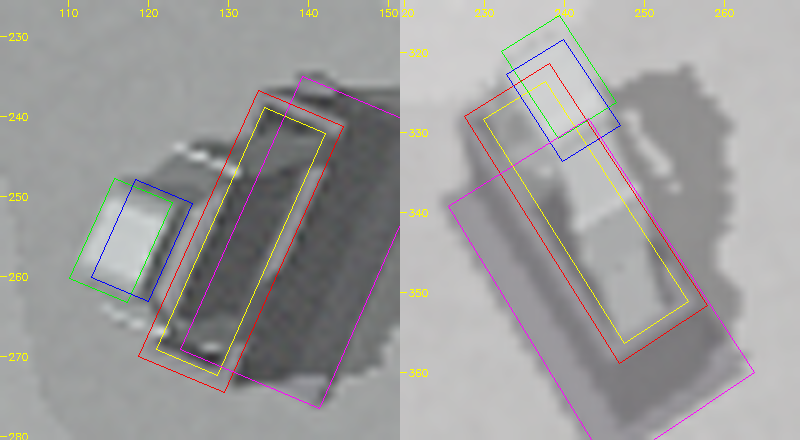

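View 4–5: the overlay of holder and hinge block fits both cameras to about 1–1.5 px. That puts the holder at (0.460, 0.314), yaw −23.4°. I'll move over it now.

```bash
python3 -m crank '[{"travel":[0,0,0],"roll":-8.2},{"travel":[0,0,0],"roll":-8.2},{"travel":[0,0,0],"roll":-8.2},{"travel":[0,0,0],"roll":-8.2},{"travel":[0,0,0],"roll":-8.2},{"travel":[0,0,0],"roll":-8.2},{"travel":[0.0377,-0.00325,0],"roll":0},{"travel":[0.0377,-0.00325,0],"roll":0},{"travel":[0.0377,-0.00325,0],"roll":0},{"travel":[0.0377,-0.00325,0],"roll":0},{"travel":[0.0377,-0.00325,0],"roll":0},{"travel":[0.0377,-0.00325,0],"roll":0},{"travel":[0.0377,-0.00325,0],"roll":0},{"travel":[0.0377,-0.00325,0],"roll":0},{"travel":[0.0377,-0.00325,0],"roll":0},{"travel":[0.0377,-0.00325,0],"roll":0},{"travel":[0.0377,-0.00325,0],"roll":0},{"travel":[0.0377,-0.00325,0],"roll":0}]' 1
python3 -m crank '[{"travel":[0.0377,-0.00325,0],"roll":0},{"travel":[0.0377,-0.00325,0],"roll":0},{"travel":[0.0377,-0.00325,0],"roll":0},{"travel":[0.0377,-0.00325,0],"roll":0},{"travel":[0.0377,-0.00325,0],"roll":0},{"travel":[0.0377,-0.00325,0],"roll":0},{"travel":[0.0377,-0.00325,0],"roll":0},{"travel":[0.0377,-0.00325,0],"roll":0},{"travel":[0.0377,-0.00325,0],"roll":0},{"travel":[0.0377,-0.00325,0],"roll":0},{"travel":[0.0377,-0.00325,0],"roll":0},{"travel":[0.0377,-0.00325,0],"roll":0},{"travel":[0,0,0],"roll":0},{"travel":[0,0,0],"roll":0}]'
python3 - <<'E'
from h import *
im=eyes.read_camera("top");im2=eyes.read_camera("side");np.save("pics/top1.npy",im);np.save("pics/side1.npy",im2)
g=lambda n:(255*(n/255.)**.5).astype(np.uint8)
cv2.imwrite("pics/c4.png",np.hstack([crop(g(im),90,200,80,100,5),crop(g(im2),200,270,80,100,5)]))
E
```

```text
time_s: 1.9
position: [0.3157, -0.1164, 0.2392]
tcp_rot: [[0.398, 0.918, 0.0], [0.918, -0.398, -0.0], [0.0, 0.0, -1.0]]
wrist_force: [1.2, -0.5, -0.1]
opening: 0.0854
time_s: 3.3
position: [0.4592, 0.3128, 0.2383]
tcp_rot: [[0.396, 0.918, -0.002], [0.918, -0.396, -0.002], [-0.002, -0.001, -1.0]]
wrist_force: [-1.1, -0.4, -0.4]
opening: 0.0854
```

View pics/c4.png

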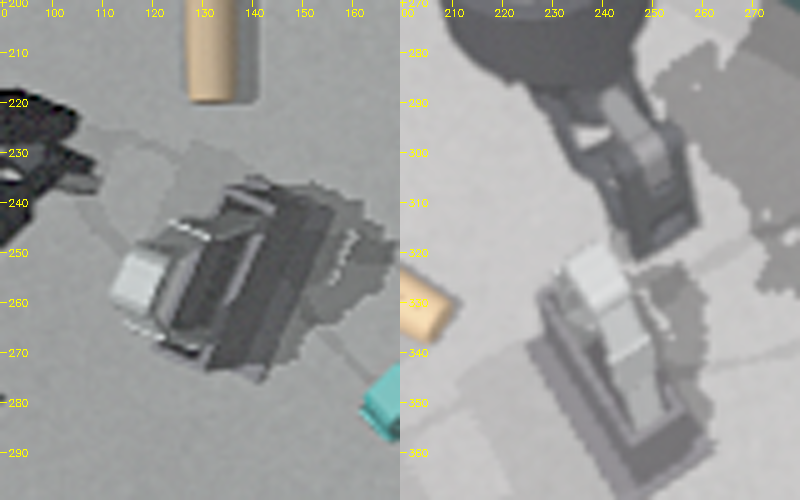

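View 6: tongs unmoved, with the fingers straddling them along their long axis. The block centre by triangulation is (0.4595, 0.313), matching the TCP. I'll descend 152 mm in two stages.

```bash
python3 -m crank '[{"travel":[0,0,0.02],"roll":0},{"travel":[0,0,0.02],"roll":0},{"travel":[0,0,0.02],"roll":0},{"travel":[0,0,0.02],"roll":0},{"travel":[0,0,0.01],"roll":0},{"travel":[0,0,0.01],"roll":0},{"travel":[0,0,0],"roll":0}]' 1
python3 -m crank '[{"travel":[0,0,0.01],"roll":0},{"travel":[0,0,0.01],"roll":0},{"travel":[0,0,0.01],"roll":0},{"travel":[0,0,0.01],"roll":0},{"travel":[0,0,0.01],"roll":0},{"travel":[0,0,0.002],"roll":0},{"travel":[0,0,0],"roll":0},{"travel":[0,0,0],"roll":0}]' 1
python3 - <<'E'
from h import *
im=eyes.read_camera("top");im2=eyes.read_camera("side")
g=lambda n:(255*(n/255.)**.5).astype(np.uint8)
cv2.imwrite("pics/c5.png",np.hstack([crop(g(im),90,200,80,100,5),crop(g(im2),200,270,80,100,5)]))
E
```

```text
time_s: 4.1
position: [0.4591, 0.3118, 0.1385]
tcp_rot: [[0.398, 0.917, -0.002], [0.917, -0.398, -0.001], [-0.002, -0.001, -1.0]]
wrist_force: [0.6, 0.2, -0.1]
opening: 0.0857
time_s: 4.9
position: [0.4599, 0.3129, 0.0874]
tcp_rot: [[0.397, 0.918, 0.0], [0.918, -0.397, 0.0], [0.0, 0.0, -1.0]]
wrist_force: [-0.1, 0.7, -0.5]
opening: 0.0856
```

View pics/c5.png

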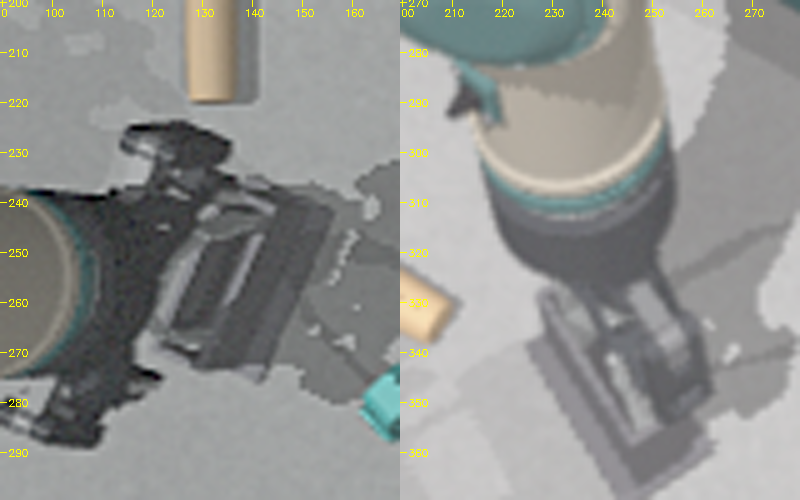

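View 7: the fingers stand either side of the plates, with no contact force. Next I close partly, so that the tongs are held but still open.

```bash
python3 -m crank '[{"travel":[0,0,0],"roll":0},{"travel":[0,0,0],"roll":0},{"travel":[0,0,0],"roll":0},{"travel":[0,0,0],"roll":0},{"travel":[0,0,0],"roll":0},{"travel":[0,0,0],"roll":0},{"travel":[0,0,0],"roll":0},{"travel":[0,0,0],"roll":0}]' 0.22 20
python3 -m crank '[{"travel":[0,0,-0.01],"roll":0},{"travel":[0,0,-0.01],"roll":0},{"travel":[0,0,-0.01],"roll":0},{"travel":[0,0,-0.01],"roll":0},{"travel":[0,0,-0.01],"roll":0},{"travel":[0,0,-0.01],"roll":0},{"travel":[0,0,-0.02],"roll":0},{"travel":[0,0,-0.02],"roll":0},{"travel":[0,0,-0.02],"roll":0},{"travel":[0,0,-0.02],"roll":0},{"travel":[0,0,0],"roll":0},{"travel":[0,0,0],"roll":0}]'
python3 - <<'E'
from h import *
im=eyes.read_camera("top");im2=eyes.read_camera("side")
np.save("pics/top2.npy",im);np.save("pics/side2.npy",im2)
g=lambda n:(255*(n/255.)**.5).astype(np.uint8)
cv2.imwrite("pics/c6.png",np.hstack([crop(g(im),60,190,100,120,4),crop(g(im2),200,240,100,120,4)]))
E
```

```text
time_s: 5.8
position: [0.4603, 0.3131, 0.0885]
tcp_rot: [[0.397, 0.918, 0.002], [0.918, -0.397, 0.001], [0.002, 0.001, -1.0]]
wrist_force: [-0.1, 0.0, 4.5]
opening: 0.0522
time_s: 7.0
position: [0.4595, 0.3126, 0.2273]
tcp_rot: [[0.397, 0.918, 0.0], [0.918, -0.397, 0.0], [0.0, 0.0, -1.0]]
wrist_force: [-0.2, 0.5, -1.8]
opening: 0.0521
```

View pics/c6.png

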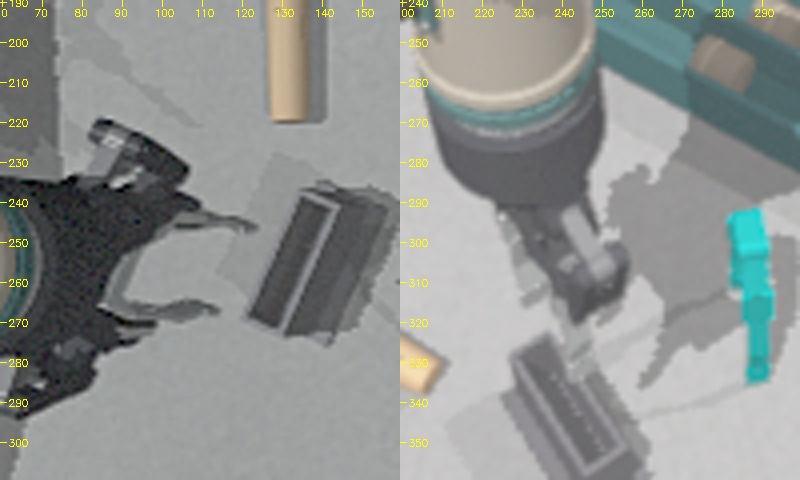

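View 8: tongs out and hanging open in the gripper, holder still in place. The tip ends show at top (123.5,246.5) and (114,267). I'll check the tip midpoint and refine the core and tray pose.

```bash
python3 - <<'E'
from h import *
s=telemetry.get_state();p=s["position"];R=s["tcp_rot"];print(p)
for z in(.136,.146,.156):
    a,b=onz("top",123.5,246.5,z),onz("top",114,267,z);m=(a+b)/2;print(z,m,(R.T@(m-p)).round(4),np.linalg.norm(a-b))
# expected projection of tip ends, outer bottom
for sgn in(1,-1):
  for yy in(-.008,.008):
    P=p+R@np.array([yy,sgn*.029,.0815]);print(sgn,yy,proj("top",P).round(1),proj("side",P).round(1))
# core in saved top & side images
t=np.load("pics/top2.npy").astype(int)
print("core col brightness rows v215..245 at u=238"); print(t[215:246,235:241].sum(2).mean(1).astype(int))
print("cols u224..252 at v 232"); print(t[230:234,224:252].sum(2).mean(0).astype(int))
g=lambda n:(255*(n/255.)**.5).astype(np.uint8)
t=g(np.load("pics/top2.npy"));d=g(np.load("pics/side2.npy"))
c=np.array([.521,.055,.0265])
A=crop(t,220,205,40,50,9);x0,y0=220,205
B=crop(d,260,235,44,50,9)
for im,n,x,y in((A,"top",220,205),(B,"side",260,235)):
  for sx in(-.017,.017):
    th=np.linspace(0,2*np.pi,40);Q=np.array([(proj(n,c+[sx,.018*np.cos(k),.018*np.sin(k)])-[x,y]+.5)*9 for k in th]).astype(int);cv2.polylines(im,[Q],True,(0,0,255),1)
  for yy in (.003+.023+.052,.003-.023+.052):
    Q=np.array([(proj(n,[xx,yy-.003,.05])-[x,y]+.5)*9 for xx in(.4,.65)]).astype(int);cv2.polylines(im,[Q],False,(0,255,255),1)
cv2.imwrite("pics/c7.png",np.hstack([A,B]))
E
```

```text
[0.45887801 0.31229195 0.22604712]
0.136 [0.4573916 0.3126097 0.136    ] [-0.0001 -0.0014  0.09  ] 0.0499167631575145
0.146 [0.45730444 0.30833886 0.146     ] [-0.0041  0.0002  0.0801] 0.049341644661667954
0.156 [0.45721727 0.30406802 0.156     ] [-0.0081  0.0018  0.0701] 0.04876652616582137
1 -0.008 [126.  245.4] [236.8 310.3]
1 0.008 [119.6 242.8] [230.4 314.2]
-1 -0.008 [115.1 269.6] [250.6 331.2]
-1 0.008 [108.6 266.9] [244.1 335.4]
core col brightness rows v215..245 at u=238
[126 127 126 127 125 123 123 103 131 127 129 169 150 125 128 128 127 128
 127 130 129 107  71  76  77  80  75  78  79  78  78]
cols u224..252 at v 232
[132 130  85  90  69  60  54  69  92 100 109 115 122 135 133 133 126 123
 123 116  77  61  62  93  86  60  54  58]
```

View pics/c7.png

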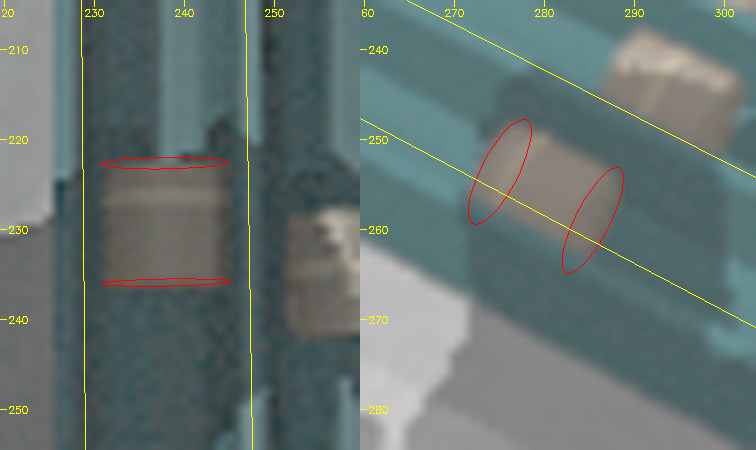

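View 9: the core model at (0.521, 0.055, 0.0265) matches the image to about a pixel. I'll turn −23° and move above it at the current height.

```bash
python3 -m crank '[{"travel":[0,0,0],"roll":-4},{"travel":[0,0,0],"roll":-5},{"travel":[0,0,0],"roll":-5},{"travel":[0,0,0],"roll":-5},{"travel":[0,0,0],"roll":-4},{"travel":[-0.0175,0.004,0],"roll":0},{"travel":[-0.03,0.007,0],"roll":0},{"travel":[-0.03,0.007,0],"roll":0},{"travel":[-0.03,0.007,0],"roll":0},{"travel":[-0.03,0.007,0],"roll":0},{"travel":[-0.03,0.007,0],"roll":0},{"travel":[-0.03,0.007,0],"roll":0},{"travel":[-0.03,0.007,0],"roll":0},{"travel":[-0.02,0.007,0],"roll":0},{"travel":[-0.01,0.0005,0],"roll":0},{"travel":[0,0,0],"roll":0},{"travel":[0,0,0],"roll":0},{"travel":[0,0,0],"roll":0}]'
python3 - <<'E'
from h import *
im=eyes.read_camera("top");im2=eyes.read_camera("side")
np.save("pics/top3.npy",im);np.save("pics/side3.npy",im2)
g=lambda n:(255*(n/255.)**.5).astype(np.uint8)
s=telemetry.get_state();p=s["position"];R=s["tcp_rot"];print(p)
A=crop(g(im),195,190,80,80,5);B=crop(g(im2),240,180,80,80,5)
for c,n,x,y in((A,"top",195,190),(B,"side",240,180)):
  for sg in(1,-1):
   for q in (.024,.029):
    Q=np.array([(proj(n,p+R@np.array([a,sg*q,b]))-[x,y]+.5)*5 for a,b in((-.008,.0815),(.008,.0815),(.008,.0615),(-.008,.0615))]).astype(int);cv2.polylines(c,[Q],True,(0,0,255) if q<.025 else (0,255,0),1)
cv2.imwrite("pics/c8.png",np.hstack([A,B]))
E
```

```text
time_s: 8.9
position: [0.5179, 0.0559, 0.227]
tcp_rot: [[0.006, 1.0, -0.001], [1.0, -0.006, 0.001], [0.001, -0.001, -1.0]]
wrist_force: [0.2, 0.6, -1.6]
opening: 0.0523
[0.51809685 0.05578568 0.22730081]
```

View pics/c8.png

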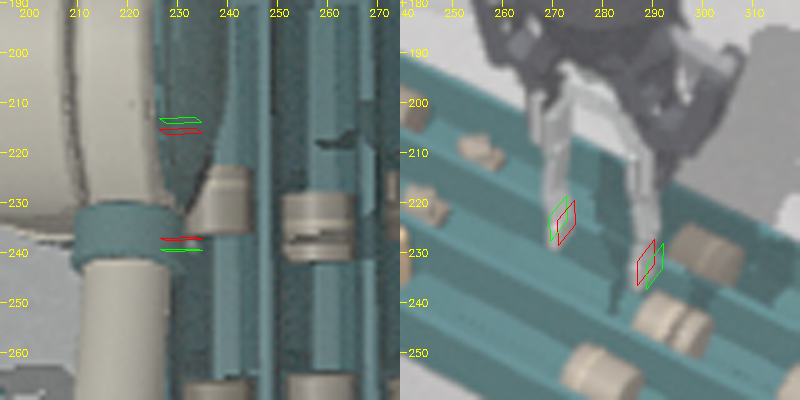

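View 10: in the side view the open tips are at (270.5,229.5) and (288,237.5), within about 2 px of the model, and they straddle the core from above. I'll lower to just above the rim and compare tips and core directly.

```bash
python3 -m crank '[{"travel":[0,0.001,0.01],"roll":0},{"travel":[0,0,0.02],"roll":0},{"travel":[0,0,0.02],"roll":0},{"travel":[0,0,0.015],"roll":0},{"travel":[0,0,0.01],"roll":0},{"travel":[0,0,0.005],"roll":0},{"travel":[0,0,0],"roll":0},{"travel":[0,0,0],"roll":0}]'
python3 - <<'E'
from h import *
im=eyes.read_camera("top");im2=eyes.read_camera("side")
np.save("pics/top4.npy",im);np.save("pics/side4.npy",im2)
g=lambda n:(255*(n/255.)**.5).astype(np.uint8)
s=telemetry.get_state();p=s["position"];R=s["tcp_rot"];print(p)
A=crop(g(im),210,200,40,60,10);B=crop(g(im2),260,215,40,60,10)
for c,n,x,y in((A,"top",210,200),(B,"side",260,215)):
  for sg in(1,-1):
    Q=np.array([(proj(n,p+R@np.array([a,sg*.024,b]))-[x,y]+.5)*10 for a,b in((-.008,.0815),(.008,.0815),(.008,.0615),(-.008,.0615))]).astype(int);cv2.polylines(c,[Q],True,(0,0,255),1)
    th=np.linspace(0,2*np.pi,40);Q=np.array([(proj(n,np.array([.5205+sg*.017,.055+.018*np.cos(k),.0265+.018*np.sin(k)]))-[x,y]+.5)*10 for k in th]).astype(int);cv2.polylines(c,[Q],True,(0,255,255),1)
cv2.imwrite("pics/c9.png",np.hstack([A,B]))
E
```

```text
time_s: 9.8
position: [0.5199, 0.0548, 0.1478]
tcp_rot: [[0.007, 1.0, 0.001], [1.0, -0.007, -0.0], [-0.0, 0.001, -1.0]]
wrist_force: [-0.6, 0.0, -0.3]
opening: 0.0518
[0.5200157  0.05478327 0.14805167]
```

View pics/c9.png

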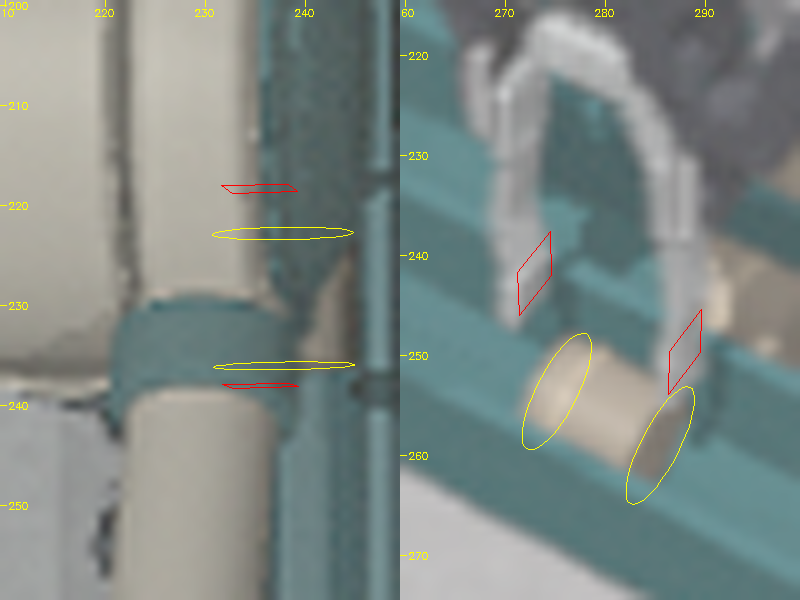

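View 11: in the side view the pad outlines match the model to within 1 px, centred over the core with about 7 mm of gap at each end. I'll lower 47 mm, then close.

```bash
python3 -m crank '[{"travel":[0,0,0.005],"roll":0},{"travel":[0,0,0.005],"roll":0},{"travel":[0,0,0.005],"roll":0},{"travel":[0,0,0.005],"roll":0},{"travel":[0,0,0.005],"roll":0},{"travel":[0,0,0],"roll":0}]'
python3 -m crank '[{"travel":[0,0,0.005],"roll":0},{"travel":[0,0,0.005],"roll":0},{"travel":[0,0,0.005],"roll":0},{"travel":[0,0,0.004],"roll":0},{"travel":[0,0,0.003],"roll":0},{"travel":[0,0,0],"roll":0},{"travel":[0,0,0],"roll":0},{"travel":[0,0,0],"roll":0}]'
```

```text
time_s: 10.5
position: [0.5187, 0.0548, 0.1213]
tcp_rot: [[0.007, 1.0, -0.002], [1.0, -0.007, -0.0], [-0.0, -0.002, -1.0]]
wrist_force: [-0.1, 0.1, -1.5]
opening: 0.0521
time_s: 11.3
position: [0.5196, 0.0548, 0.1005]
tcp_rot: [[0.007, 1.0, 0.001], [1.0, -0.007, -0.0], [-0.0, 0.001, -1.0]]
wrist_force: [-0.1, 0.7, -0.4]
opening: 0.0524
```

```bash
python3 -m crank '[{"travel":[0,0,0],"roll":0},{"travel":[0,0,0],"roll":0},{"travel":[0,0,0],"roll":0},{"travel":[0,0,0],"roll":0}]' 0.15 30
python3 -m crank '[{"travel":[0,0,0],"roll":0},{"travel":[0,0,0],"roll":0},{"travel":[0,0,0],"roll":0},{"travel":[0,0,0],"roll":0},{"travel":[0,0,0],"roll":0},{"travel":[0,0,0],"roll":0},{"travel":[0,0,0],"roll":0},{"travel":[0,0,0],"roll":0}]' -0.3 32
```

```text
time_s: 11.7
position: [0.5197, 0.0548, 0.1004]
tcp_rot: [[0.007, 1.0, 0.001], [1.0, -0.007, -0.0], [-0.0, 0.001, -1.0]]
wrist_force: [0.8, -0.4, -0.9]
opening: 0.0492
time_s: 12.5
position: [0.5198, 0.0547, 0.1005]
tcp_rot: [[0.007, 1.0, 0.001], [1.0, -0.007, -0.0], [-0.0, 0.001, -1.0]]
wrist_force: [1.2, 0.0, 3.6]
opening: 0.0473
```

```bash
python3 -m crank '[{"travel":[0,0,-0.004],"roll":0},{"travel":[0,0,-0.006],"roll":0},{"travel":[0,0,-0.01],"roll":0},{"travel":[0,0,-0.01],"roll":0},{"travel":[0,0,-0.015],"roll":0},{"travel":[0,0,-0.015],"roll":0},{"travel":[0,0,-0.015],"roll":0},{"travel":[0,0,-0.015],"roll":0},{"travel":[0,0,-0.015],"roll":0},{"travel":[0,0,-0.015],"roll":0},{"travel":[0,0,-0.01],"roll":0},{"travel":[0,0,-0.005],"roll":0},{"travel":[0,0,0],"roll":0},{"travel":[0,0,0],"roll":0},{"travel":[0,0,0],"roll":0},{"travel":[0,0,0],"roll":0},{"travel":[0,0,0],"roll":0},{"travel":[0,0,0],"roll":0},{"travel":[0,0,0],"roll":0}]'
python3 - <<'E'
from h import *
im=eyes.read_camera("top");im2=eyes.read_camera("side")
g=lambda n:(255*(n/255.)**.6).astype(np.uint8)
s=telemetry.get_state();p=s["position"];print(p,s["opening"],s["wrist_force"])
c=np.array([p[0],p[1],p[2]-.074]);print(proj("side",c))
cv2.imwrite("pics/c10.png",np.hstack([crop(g(im),180,140,100,140,4),crop(g(im2),230,150,100,140,4)]))
E
```

```text
time_s: 14.4
position: [0.5194, 0.0548, 0.2352]
tcp_rot: [[0.007, 1.0, -0.0], [1.0, -0.007, -0.0], [-0.0, -0.0, -1.0]]
wrist_force: [0.0, -0.1, -2.2]
opening: 0.0473
[0.51939517 0.05477111 0.23524303] 0.04736568697401607 [-0.41413922  0.71045114 -1.71299301]
[280.47088866 226.18837264]
```

View pics/c10.png

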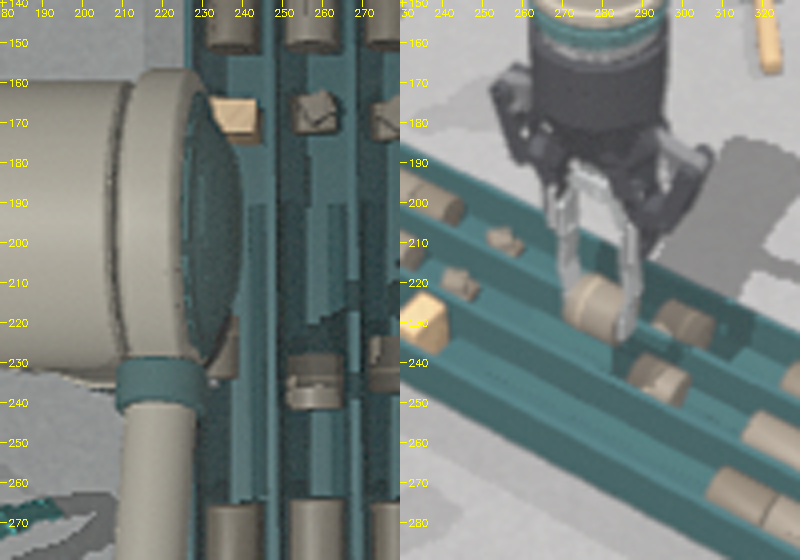

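View 12: the core is held by its flat ends between the tips at side (279,226), where the model predicts (280,226). The channel below is empty, and the marker, chips and other two cores are in place.

```bash
python3 -c "
from station import telemetry,ctrl
s=telemetry.get_state();print(s['time_s'],s['opening'],abs(s['dq']).max());print(ctrl.job_done())"
```

```text
14.5 0.04736568697401607 0.0018560857275685611
the job is handed in; nothing more can be done
None
```

I took the steel tongs from the holder and picked up core2, the loose piece in the marker block's row (row 2), by its two flat ends. I handed the job in at 14.5 s with the piece still held in the closed tongs, its middle about 11 cm above the tray rim and its underside about 9 cm (both from the lift distance).

- **Grip:** the gripper was set to 32 N and the opening stayed at 47.3–47.4 mm, close to the roughly 48 mm expected with a 34 mm piece in the tips. The joints were nearly still (at most 0.002 rad/s).
- **Last picture:** the core sits between the tips within about 1–2 px of where I predicted. Its channel below is empty, and the marker, both chips and the other two cores look unmoved.
- **Limits:** the wrist force readings at the end of each move stayed under 5 N, well below the limit. At hand-in the wrist read about 1.7 N; tongs plus core should weigh about 2.1 N, so it agrees to within the noise.
- **Tip position:** early estimates of the tip position differed by up to about 4 mm between the two cameras. A close look just above the rim settled it to about 1 mm before I went down for the core.

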